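# Clamp a painted moulding with the T-handle hex key

## Task

Take the T-handle hex key out of its wooden block, push it fully home into the leaning socket screw of the clamping jig before turning, then turn it clockwise as far as it goes so that the jaw clamps the moulding against the fence. Let go and leave the key standing fully home in the screw; do not shove or tip the two paint cans.

Things in the scene. Friction and masses are not known exactly. Their poses are not given: they have to be found in the camera images.
- key_grip (a point): Loose T-handle hex key, 0.22 kg: centre of its blue handle bar, 100 mm long (key's x), 22 mm wide (y: grip across this), 26 mm high (z). z points from tip to handle. This point is 126 mm above the tip; the steel shaft below the bar is 113 mm long. At the start the key stands upright in the wooden block, this point 136 mm above the table, at any yaw.
- key_tip (a point): Centre of the hex key's foot (end of the shaft), same axes as the handle point. The shaft is a hexagon 14 mm across flats, with flats facing along +x and -x of the key and every 60 degrees; the last 3 mm are reduced to 11 mm across flats.
- holder_top (a point): Mouth of the round hole in the fixed wooden block that holds the key: block 70 x 70 mm, 55 mm high; this point is on its top, on the hole's axis. Hole 20 mm in diameter, 45 mm deep; z up.
- screw_mouth (a point): Centre of the outer face of the dark steel socket screw (29 mm across) in the jig. z points out along the screw's axis, which leans 30 degrees from vertical towards the jig's -x; x and y turn with the screw, and a red mark on the rim lies along x. This face lies 3 mm below the aluminium block's sloping face (56 x 60 mm), in a 34 mm round recess.
- screw (a joint): Screw angle in rad; grows clockwise, seen from outside (from the key's handle). Starts between 0 and 0.3; hard stop (clamped) at 1.1, where the red mark on the screw meets the red mark on the block. Takes about 0.1 N m and stays where it is left. One radian moves the jaw 11.5 mm to the fence. The key has about 8 degrees of play either way.
- jig: Fixed clamping jig, origin on the table. In its frame: plywood plate x -85 to 130 mm, y -120 to 120 mm, 12 mm thick; screw face centre at (-45, 0, 78) mm, block around it up to z = 95 mm; fence face at x = 110 mm, top z = 40 mm; steel jaw with rubber face, 90 mm wide, top z = 40 mm, pushes to +x.
- moulding_mid (a point): Loose lime-green ribbed moulding, 60 mm (x) by 200 mm (y), 19 mm thick, 0.2 kg, centre of the piece about half-way up; it lies flat on the jig's plate between jaw and fence, at first 4 to 7 mm short of the fence. Against the fence this point is at x = +80 mm in the jig's frame.
- can_rose: Loose paint can with pink-red sides, 74 mm in diameter, 79 mm high, origin at the centre of its underside. A bystander.
- can_slate: Loose paint can with slate-blue sides, 74 mm in diameter, 79 mm high, origin at the centre of its underside. A bystander.
- socket_floor (a point): Centre of the flat floor of the screw's hexagonal socket, 20 mm below the mouth, same axes. Socket 15 mm across flats, flats facing along x and every 60 degrees: the key fits when its x is turned 0, 60, 120... degrees from this x. The top 3 mm flare out at 45 degrees. A key that is fully home has its tip on this floor.
Things that resemble listed ones, but are neither listed nor needed, are in the scene too. There is more than one size of the part that bears key_grip; the job needs the smaller. What is shaped like the part that bears moulding_mid but orange is not meant.

How it is judged:
On the way, in this order (a step that is already met when the one before it is completed fails the run):
1. the key is drawn clear of its block (height (world z) of key_tip above 0.06 m), for 0.1 s.
2. the key is fully home in the socket before the screw is turned (z of key_tip in the frame of screw_mouth below -0.0175 m and angle between the z axis of key_tip and the z axis of screw_mouth, either way round below 0.14 rad and distance between key_tip and screw_mouth below 0.024 m and value of joint screw below 0.5 rad), for 0.2 s.
3. the screw is turned to its stop with the key home (value of joint screw above 0.98 rad and z of key_tip in the frame of screw_mouth below -0.016 m and distance between key_tip and screw_mouth below 0.024 m), for 0.1 s.
At the end, for the whole second after the job is handed in: The screw is turned to within 0.12 rad of its stop (joint above 0.98), the released key still stands in the socket with its tip at least 16 mm deep and its shaft within 0.2 rad of the screw's axis, and the moulding lies flat (within 0.06 rad), within 3 mm of touching the fence; the screw is at rest (all of step 3 and angle between the z axis of key_tip and the z axis of screw_mouth, either way round below 0.2 rad and x of moulding_mid in the frame of jig between 0.077 and 0.083 m and angle between moulding_mid's own z axis and vertical below 0.06 rad and velocity of joint screw below 0.05 rad/s).
It fails at once if a paint can is shoved more than 40 mm or tipped over (distance of any of can_rose, can_slate from where it was at the start of the episode above 0.04 m or angle between any of can_rose, can_slate's own z axis and vertical above 0.5 rad).
It also fails if it takes over 45 s, if anything falls off the work surface, if the arm or the gripper's body presses on something with over 40 N, if the wrist force passes 120 N, or if a joint passes its speed limit or range.

## Robot

A 7-joint arm with a two-finger parallel gripper is mounted at the origin on the work surface. World frame = base frame: x ahead of the robot, y to its left, z up, the work surface at z = 0. Lengths are in m, angles in rad, forces in N, time in s.
With the tool pointing down it reaches from about 0.425 to 0.875 m from the base axis. Payload 9.9 kg.
Tool frame: the origin (TCP) lies at the very end of the fingers, on their centre line; the grasp point (between the pads) lies 19 mm behind it; z points along the fingers, x is the direction in which the jaws open and shut, and the axes are right-handed (so a half turn about z gives the same grasp; the last joint's range is limited). The gripper opens to 85 mm and grips with 20 to 120 N. Pads are 22 mm wide; open, the fingers measure 114 mm over their backs; the gripper's body (76 mm by 85 mm) begins 54 mm behind the grasp point. The pads swing forward as they close: fully open they stand 13 mm farther back than shut.
Start: joints at [-1.39, 0.576, 0.025, 1.437, -0.015, 1.129, -0.057], TCP at [0.177, 0.651, 0.231] pointing down, gripper open.
Joint ranges: [-2.76, 2.76], [-0.34, 2.15], [-1.52, 1.57], [0.19, 2.46], [-1.09, 4.23], [0.17, 1.99], [-2.82, 2.82]. Speed limits (rad/s): [2.22, 2.22, 3.01, 3.01, 3.14, 3.14, 3.14].

## Interface

Orientations are given as a 3x3 rotation matrix whose columns are the frame's x, y, z axes.
In Python, from bench import arm gives the robot as it stands.
- The arm moves only by the tool apply_moves, never from a script. Its argument "steps" is one flat list of numbers, 7 for each row, row after row: the finger opening in mm, from 0 to 85.4, then the shift along the tool's x, y, z in units of 50 mm (1.0 is 50 mm), then the turn, a rotation vector about the tool's x, y, z in units of 10 degrees (1.0 is 10 degrees). A call has 1 to 10 rows; each row is the pose to reach, as a shift and turn from the pose measured when the call began, along the tool's axes at that moment; what a row does not reach only later rows make up. A row lasts 1/8 s, in which the tool goes at most 62.5 mm and 10.7 degrees, less where a joint would pass 70% of its speed; a pose out of reach is approached as far as the arm can. A call with a gripper value outside its range is refused whole. The fingers move at their own pace and stop on an object; "newtons" is the grip in N (left out, the last holds). Time passes only in rows, so rows that repeat a pose let the fingers close. It gives the time, the measured TCP pose, the force and the opening at its end, in the units of the state.
- arm.state(): the state, without advancing time (a new reading comes with each control period).
- arm.get_image(name): name is "scene" or "side" or "wrist"; returns a dict with "image" (384x512x3 uint8, red, green, blue), "camera_matrix" (3x3 intrinsics, pixels), "R" (3x3) and "t" (3): a world point X has camera coordinates R X + t. Camera axes: x right, y down, z forward; pixel columns grow to the right and rows downward; lengths in m; the calibration is good to about 2 mm. A picture is of the moment at which its call begins. There is no depth.
- arm.close_job(): hands the job in, once; it reports no verdict.
The state is a dict: "t": time; "q": joint angles; "dq": joint speeds; "joint_efforts": joint torques, N m; "ee_pos": TCP position; "ee_rot": TCP orientation; "force": force on the tool from outside, world axes, zero at the start; "moment": the same for the moment, N m; "finger_gap": finger opening in m.
Only numpy, scipy, OpenCV 4.12 (cv2) and the standard library are available. Lean on these libraries where they do the work, as an engineer would, in place of code of your own. Each camera call takes 0.05 s, during which the arm holds its last target.

## Working session

There is one attempt and no reset: what is moved stays moved. The work goes in short steps, Python scripts to look and compute and a tool call to move; the robot and the scene stay as the last step left them, time stands still between calls to the robot, and variables do not carry over. Pictures are saved under pics/ and viewed, and the job is handed in when it is done.

Besides the shell and the picture viewer there is one more tool, called after "Emit:" in YAML: its name, and indented under it one key for each argument. apply_moves: Moves the arm, as the interface text tells. Its arguments: {"type":"object","properties":{"steps":{"type":"array","items":{"type":"number"}},"newtons":{"type":"number"}},"required":["steps"]}

```bash
mkdir -p pics; ls
cat > h.py <<'E'
import numpy as np, cv2
from bench import arm
def snap(n,f):
    d=arm.get_image(n); im=np.array(d["image"]); cv2.imwrite(f"pics/{f}.png",im[:,:,::-1]); 
    np.savez(f"pics/{f}.npz",im=im,K=d["camera_matrix"],R=d["R"],t=d["t"]); return d
def load(f): return np.load(f"pics/{f}.npz")
def ray(d,u,v):
    R=np.array(d["R"]);t=np.array(d["t"]);K=np.array(d["camera_matrix"] if "camera_matrix" in d else d["K"])
    c=-R.T@t; r=R.T@np.linalg.solve(K,[u,v,1.]); return c,r/np.linalg.norm(r)
def plane(d,u,v,z):
    c,r=ray(d,u,v); return c+r*(z-c[2])/r[2]
def tri(obs):
    A=np.zeros((3,3));b=np.zeros(3);L=[]
    for d,u,v in obs:
        c,r=ray(d,u,v);P=np.eye(3)-np.outer(r,r);A+=P;b+=P@c;L.append((c,P))
    x=np.linalg.solve(A,b); return x,[np.linalg.norm(P@(x-c)) for c,P in L]
def proj(d,X):
    K=np.array(d["camera_matrix"] if "camera_matrix" in d else d["K"])
    p=K@(np.array(d["R"])@np.array(X)+np.array(d["t"])); return p[:2]/p[2]
def crop(f,x0,y0,x1,y1,s,o):
    im=load(f)["im"][y0:y1,x0:x1,::-1]; cv2.imwrite(f"pics/{o}.png",cv2.resize(im,None,fx=s,fy=s,interpolation=cv2.INTER_CUBIC))
E
python3 - <<'E'
from h import *
for n in ["scene","side","wrist"]:
    d=snap(n,n+"0"); print(n,(-np.array(d["R"]).T@np.array(d["t"])).round(3),np.array(d["R"]).round(2).tolist(),np.array(d["camera_matrix"])[0,0])
s=arm.state();print(s)
E
```

```text
pics
scene [0.861 0.584 0.751] [[-0.68, 0.73, -0.01], [0.55, 0.5, -0.67], [-0.48, -0.46, -0.74]] 368.8638863845112
side [ 0.038 -0.576  1.129] [[0.89, -0.45, 0.01], [-0.34, -0.69, -0.64], [0.3, 0.57, -0.77]] 487.8317197014194
wrist [0.112 0.669 0.373] [[0.26, 0.97, -0.0], [0.93, -0.25, 0.26], [0.25, -0.07, -0.96]] 344.88138634641854
{'t': 0.15, 'q': array([-1.38978752,  0.5763418 ,  0.02482737,  1.43769726, -0.01497711,
        1.12898667, -0.05649117]), 'dq': array([-6.64721637e-06, -2.26663897e-03,  2.86750244e-04, -1.50446468e-03,
        1.26565253e-03,  9.09428574e-04, -2.02869387e-03]), 'joint_efforts': array([ 3.68849884e-03, -7.66265059e+01,  2.25310899e+00, -2.86184210e+01,
        1.55878864e-02,  9.91446519e-03,  2.66918920e-05]), 'ee_pos': array([0.17656145, 0.6511565 , 0.23064458]), 'ee_rot': array([[ 2.61657401e-01,  9.65160783e-01, -2.60093317e-04],
       [ 9.65160012e-01, -2.61657522e-01, -1.22143682e-03],
       [-1.24693829e-03,  6.85663148e-05, -9.99999220e-01]]), 'force': array([1.3647239 , 0.85014211, 0.71856218]), 'moment': array([ 0.00889413,  0.03757549, -0.02224634]), 'finger_gap': 0.08569489964803009}
```

View pics/scene0.png

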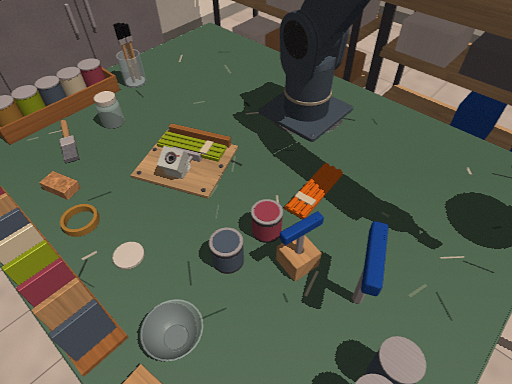

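View pics/side0.png

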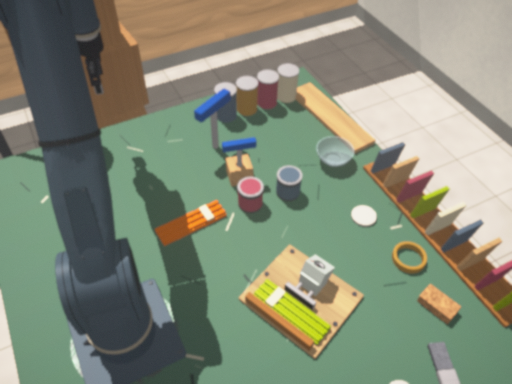

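View pics/wrist0.png

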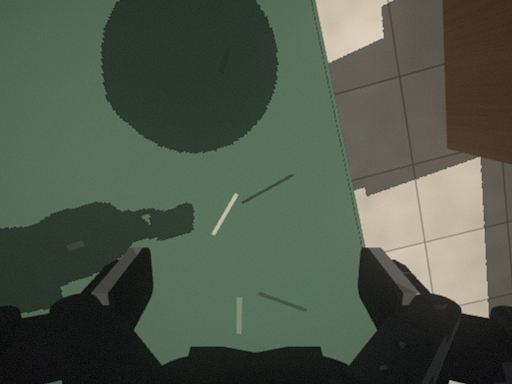

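Scene picture: the blue T-handles are at (302,228), in the wooden block (298,257), and a bigger one at (376,258), which has no wooden block. The block one is smaller and fits the description. The lime moulding is in the jig at (195,145), and the orange one at (315,190) is the decoy. I'll confirm this in crops.

Run:
```python
from h import *
crop("scene0",230,180,430,320,4,"c1")
crop("scene0",125,115,245,205,6,"c2")
crop("side0",235,235,370,355,5,"c3")
crop("side0",180,80,310,220,5,"c4")
```

```text
(no output)
```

View pics/c1.png

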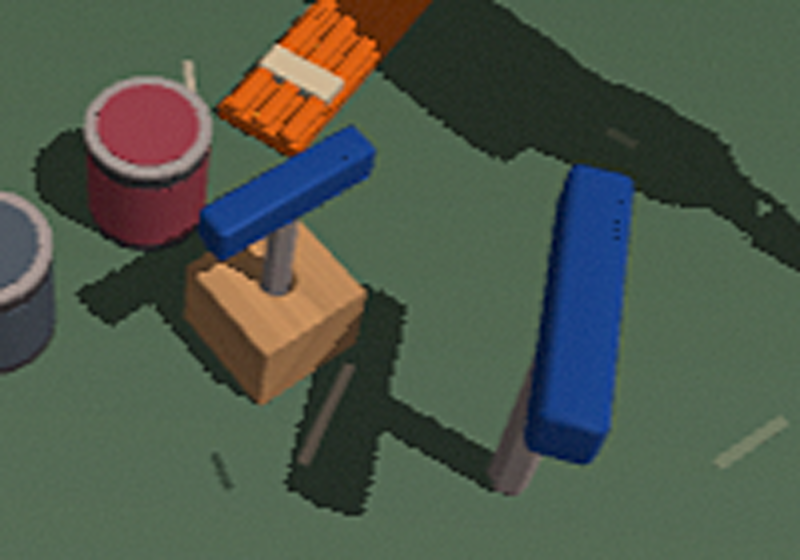

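View pics/c2.png

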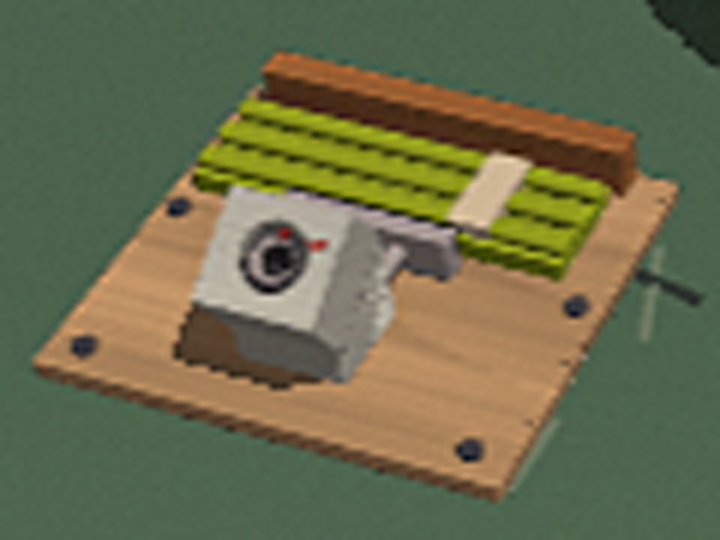

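View pics/c3.png

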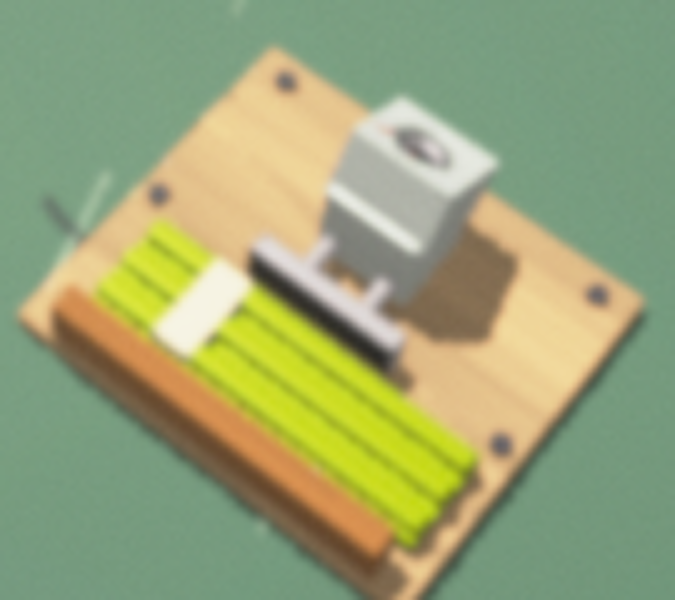

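View pics/c4.png

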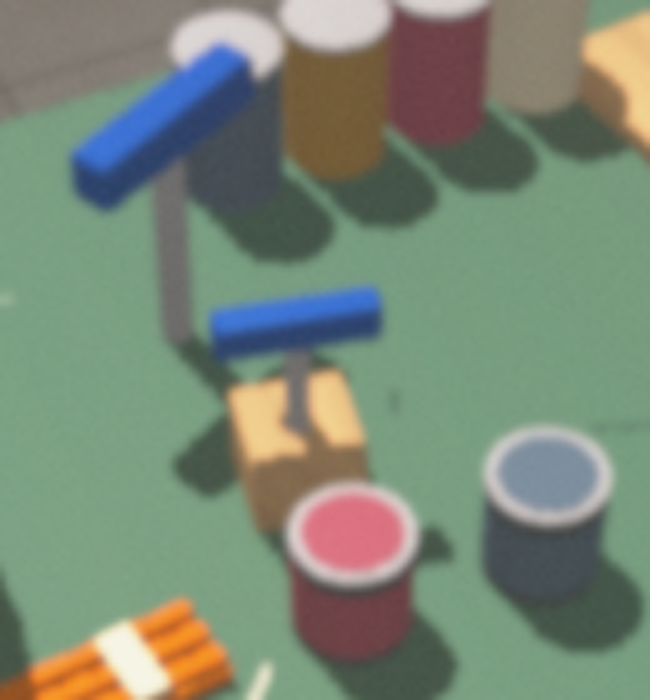

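The crops agree. The small key stands in the wooden block at scene (303,230) / side (239,145). The big one, at (376,258) / (213,105), stands on its own and is clearly larger. The jig is at scene (186,160), with the red marks visible. Next I'll measure.

```bash
cat > m1.py <<'E'
from h import *
from scipy.optimize import least_squares
S=load("scene0");D=load("side0")
c2=lambda x,y:((x+.5)/6-.5+125,(y+.5)/6-.5+115)
c3=lambda x,y:((x+.5)/5-.5+235,(y+.5)/5-.5+235)
obs=[(S,c2(35,366),(-85,120,12)),(S,c2(500,492),(-85,-120,12)),(S,c2(678,186),(130,-120,12)),
(D,c3(643,302),(-85,120,12)),(D,c3(275,47),(-85,-120,12)),(D,c3(20,312),(130,-120,12)),
(S,c2(273,257),(-45,0,78)),(D,c3(421,148),(-45,0,78))]
def W(p,X):
    c,s=np.cos(p[2]),np.sin(p[2]);X=np.array(X)/1e3
    return np.array([p[0]+c*X[0]-s*X[1],p[1]+s*X[0]+c*X[1],X[2]])
f=lambda p:np.concatenate([proj(d,W(p,X))-uv for d,uv,X in obs])
for d,uv,X in obs: print(X,plane(d,*uv,X[2]/1e3).round(4))
best=min((least_squares(f,[.5,0,a]) for a in (0,1.6,3.1,-1.6)),key=lambda r:r.cost)
print("jig",best.x,best.fun.reshape(-1,2).round(1).tolist())
print("screw",W(best.x,(-45,0,78)))
for n,d in (("s",S),("d",D)):
    hsv=cv2.cvtColor(d["im"],cv2.COLOR_RGB2HSV)
    m=cv2.inRange(hsv,(105,150,60),(125,255,255))
    k,l,st,ce=cv2.connectedComponentsWithStats(m)
    for i in range(1,k):
        if st[i,4]>100:
            ys,xs=np.where(l==i);r=cv2.minAreaRect(np.c_[xs,ys].astype(np.float32))
            print(n,st[i],ce[i],r, plane(d,*r[0],.136), plane(d,*ce[i],.136))
E
python3 m1.py
```

```text
(-85, 120, 12) [ 0.5791 -0.1702  0.012 ]
(-85, -120, 12) [0.4853 0.0488 0.012 ]
(130, -120, 12) [ 0.2881 -0.0361  0.012 ]
(-85, 120, 12) [ 0.5761 -0.1754  0.012 ]
(-85, -120, 12) [0.4852 0.0443 0.012 ]
(130, -120, 12) [ 0.289  -0.0386  0.012 ]
(-45, 0, 78) [ 0.4937 -0.0812  0.078 ]
(-45, 0, 78) [ 0.4944 -0.078   0.078 ]
jig [ 0.45338497 -0.09691869  3.54172339] [[-0.6, -0.8], [-0.4, -0.5], [0.1, -0.3], [0.5, -0.7], [-0.5, -0.6], [-1.0, -0.2], [0.1, 0.5], [0.4, 0.3]]
screw [ 0.49483042 -0.07938945  0.078     ]
s [ 451   92   54   48 1398] [477.67238913 114.14735336] ((477.6040954589844, 114.11048889160156), (42.504207611083984, 41.42764663696289), 23.498563766479492) [-0.14368578  0.46173497  0.136     ] [-0.14364404  0.46193478  0.136     ]
s [280 212  44  33 614] [301.39087948 227.54071661] ((301.5000305175781, 227.50001525878906), (13.519783973693848, 47.75337219238281), 60.2551155090332) [0.47567404 0.34313714 0.136     ] [0.47590496 0.34303555 0.136     ]
s [ 361  221   28   75 1282] [375.549922   258.55616225] ((375.9117736816406, 258.1470642089844), (20.254364013671875, 73.6927719116211), 9.162346839904785) [0.43688459 0.49287612 0.136     ] [0.43813914 0.49283571 0.136     ]
d [195  90  33  26 279] [210.65591398 102.99283154] ((211.4307861328125, 102.5538558959961), (8.244343757629395, 37.538082122802734), 52.12501525878906) [0.48032647 0.54868357 0.136     ] [0.47728358 0.54780191 0.136     ]
d [223 138  32  11 199] [238.46733668 142.87939698] ((238.6271514892578, 143.3265838623047), (7.070659637451172, 32.00803756713867), 81.25383758544922) [0.47719434 0.34667558 0.136     ] [0.47758729 0.34854867 0.136     ]
```

Run:
```python
from h import *
S=load("scene0");D=load("side0")
print("big",tri([(S,375.6,258.3),(D,211.4,102.6)]))
print("small",tri([(S,301.5,227.6),(D,239,144)]))
# small ends
a=lambda x,y:((x+.5)/4-.5+230,(y+.5)/4-.5+180)
e1=tri([(S,*a(361,152)),(D,(378+.5)/5+179.5,(311+.5)/5+79.5)]);e2=tri([(S,*a(214,233)),(D,(213.5)/5+179.5,(335.5)/5+79.5)])
print(e1,e2,np.degrees(np.arctan2(*(e1[0]-e2[0])[[1,0]])))
p=plane(S,*a(361,152),.136)-plane(S,*a(214,233),.136);print(p,np.degrees(np.arctan2(p[1],p[0])))
p=plane(D,378.5/5,311.5/5,.136)-plane(D,213.5/5,335.5/5,.136)
print(np.degrees(np.arctan2(p[1],p[0])))
for n,u,v,d in (("rose",150,125,S),("slate",0,240,S)): print(n,plane(d,*a(u,v),.079))
s=arm.state();T=s["ee_rot"];p=s["ee_pos"]
print("shift units",T.T@(np.array([.477,.344,.20])-p)/.05)
```

```text
big (array([0.46328573, 0.49998696, 0.17667326]), [np.float64(0.0023608737368361987), np.float64(0.0023608737368362815)])
small (array([0.47650001, 0.3433775 , 0.13659347]), [np.float64(0.00028446102480749673), np.float64(0.00028446102480750865)])
(array([0.48568297, 0.34273964, 0.16342155]), [np.float64(0.04130757296449051), np.float64(0.04130757296449056)]) (array([0.46855593, 0.34325233, 0.1138789 ]), [np.float64(0.04334635616608142), np.float64(0.04334635616608147)]) -1.7146324403833604
[-9.07187672e-02  2.40114632e-02 -1.11022302e-16] 165.1748941361981
-11.318903666927204
rose [0.45625119 0.23226468 0.079     ]
slate [0.57116033 0.22500127 0.079     ]
shift units [-4.35609982  7.40678427  0.6188318 ]
```

Emit:
apply_moves:
  steps: [85, 0, 0, -1, 0, 0, 0, 85, -0.6, 1.0, -1, 0, 0, 0, 85, -1.2, 2.0, -1, 0, 0, 0, 85, -1.8, 3.0, -1, 0, 0, 0, 85, -2.4, 4.0, -1, 0, 0, 0, 85, -3.0, 5.1, -1, 0, 0, 0, 85, -3.6, 6.1, -1, 0, 0, -0.2, 85, -4.0, 6.8, -0.8, 0, 0, -0.2, 85, -4.36, 7.4, -0.5, 0, 0, -0.2, 85, -4.36, 7.4, -0.5, 0, 0, -0.2]

```text
t: 1.4
ee_pos: [0.4783, 0.3404, 0.2547]
ee_rot: [[0.233, 0.972, -0.001], [0.972, -0.233, -0.004], [-0.004, -0.0, -1.0]]
force: [0.6, 0.3, -1.2]
finger_gap: 0.0849
```

Run:
```python
from h import *
d=snap("wrist","w1");s=arm.state();print(s["t"],s["ee_pos"],s["q"].round(3),proj(d,[.4765,.3434,.149]))
```

```text
1.45 [0.47709626 0.34266997 0.25531174] [-0.761  0.426  0.086  1.642 -0.039  1.077  0.675] [258.88568102 190.44765522]
```

View pics/w1.png

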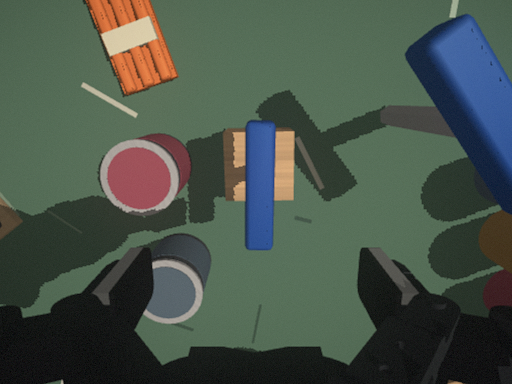

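The small key's bar is upright in the wrist image at (260,122–249), midway between the fingers. The big key is at the right, (407–512, 15–210).

Run:
```python
from h import *
d=load("w1");hsv=cv2.cvtColor(d["im"],cv2.COLOR_RGB2HSV)
m=cv2.inRange(hsv,(105,150,60),(125,255,255));m[:,330:]=0
k,l,st,ce=cv2.connectedComponentsWithStats(m)
i=1+np.argmax(st[1:,4]);ys,xs=np.where(l==i);r=cv2.minAreaRect(np.c_[xs,ys].astype(np.float32));print(r)
b=cv2.boxPoints(r);P=np.array([plane(d,*p,.149) for p in b]);print(P.round(4),np.linalg.norm(P-np.roll(P,1,0),axis=1))
c=P.mean(0);print("c",c)
e=max([P[1]-P[0],P[2]-P[1]],key=np.linalg.norm);print("yaw",np.degrees(np.arctan2(e[1],e[0])))
s=arm.state();T=s["ee_rot"];print("toolx yaw",np.degrees(np.arctan2(T[1,0],T[0,0])))
for q in [(407,50),(465,150),(512,212),(440,30)]:
  w=plane(d,*q,.19);print(q,w,"tool frame",T.T@(w-s["ee_pos"]))
print("units",T.T@(np.array([.4765,.3434,.117])-s["ee_pos"])/.05)
```

```text
((260.0, 185.0), (128.0, 28.0), 90.0)
[[0.4252 0.3462 0.149 ]
 [0.4298 0.3654 0.149 ]
 [0.5251 0.344  0.149 ]
 [0.52   0.3228 0.149 ]] [0.09766616 0.0197328  0.09763397 0.02181159]
c [0.47501709 0.34459769 0.149     ]
yaw -12.633319847627602
toolx yaw 76.67971831926785
(407, 50) [0.40655479 0.44455311 0.19      ] tool frame [ 0.08305765 -0.09207382  0.0651593 ]
(465, 150) [0.47040285 0.47158672 0.19      ] tool frame [ 0.12407407 -0.03617191  0.06501669]
(512, 212) [0.5166421  0.49721881 0.19      ] tool frame [0.15966973 0.00291783 0.06489918]
(440, 30) [0.40055934 0.46339666 0.19      ] tool frame [ 0.10001289 -0.10224945  0.06512242]
units [ 0.01857818 -0.013134    2.76620547]
```

Emit:
apply_moves:
  steps: [85, 0, 0, 1, 0, 0, 0, 85, 0, 0, 2, 0, 0, 0, 85, 0, 0, 2.75, 0, 0, 0, 85, 0, 0, 2.75, 0, 0, 0, 15, 0, 0, 2.75, 0, 0, 0, 15, 0, 0, 2.75, 0, 0, 0, 15, 0, 0, 2.75, 0, 0, 0, 15, 0, 0, 2.75, 0, 0, 0, 15, 0, 0, 2.75, 0, 0, 0]
  newtons: 90

```text
t: 2.58
ee_pos: [0.4775, 0.343, 0.119]
ee_rot: [[0.23, 0.973, 0.0], [0.973, -0.23, -0.001], [-0.001, 0.001, -1.0]]
force: [-1.0, 0.9, 6.4]
finger_gap: 0.0205
```

Run:
```python
from h import *
d=snap("wrist","w2");s=arm.state();print(s["t"],s["ee_pos"],s["force"],s["finger_gap"])
```

```text
2.625 [0.47748029 0.34294899 0.11901064] [-1.35535013  0.0782279   5.99327234] 0.020687827208530768
```

View pics/w2.png

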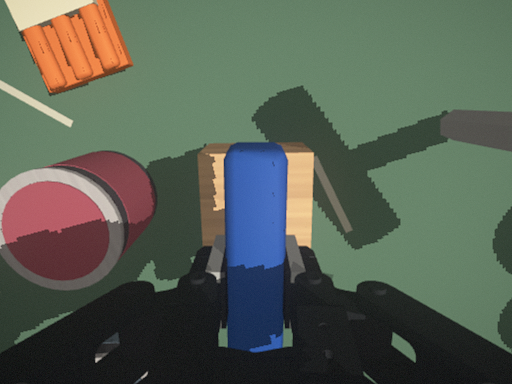

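The fingers hold the bar (gap 20.7 mm). I'll lift straight up.

Emit:
apply_moves:
  steps: [15, 0, 0, -0.5, 0, 0, 0, 15, 0, 0, -1.2, 0, 0, 0, 15, 0, 0, -2.2, 0, 0, 0, 15, 0, 0, -3, 0, 0, 0, 15, 0, 0, -3.2, 0, 0, 0, 15, 0, 0, -3.2, 0, 0, 0]

```text
t: 3.38
ee_pos: [0.4773, 0.343, 0.2789]
ee_rot: [[0.23, 0.973, 0.0], [0.973, -0.23, -0.001], [-0.0, 0.001, -1.0]]
force: [0.7, -0.5, -2.6]
finger_gap: 0.0207
```

Run:
```python
from h import *
for n in ["scene","side","wrist"]: d=snap(n,n+"3")
s=arm.state();print(s["t"],s["ee_pos"],s["force"],s["finger_gap"],s["q"].round(3))
S=load("scene3");g=s["ee_pos"]+s["ee_rot"]@[0,0,-.019];tip=g+s["ee_rot"]@[0,0,.126]
for n in ("scene3","side3"): print(proj(load(n),g),proj(load(n),tip))
u,v=map(int,proj(S,tip)); crop("scene3",u-50,v-80,u+50,v+40,5,"c5")
u,v=map(int,proj(load("side3"),tip)); crop("side3",u-50,v-80,u+50,v+40,5,"c6");print(u,v)
```

```text
3.525 [0.47674662 0.34264081 0.27730981] [ 0.8831189  0.5372405 -1.6922456] 0.02053914989267086 [-0.763  0.409  0.09   1.608 -0.039  1.13   0.674]
[308.20107121 172.7677606 ] [302.28480193 217.30147128]
[238.64424399 100.64280872] [238.98107286 135.65208242]
238 135
```

View pics/c5.png

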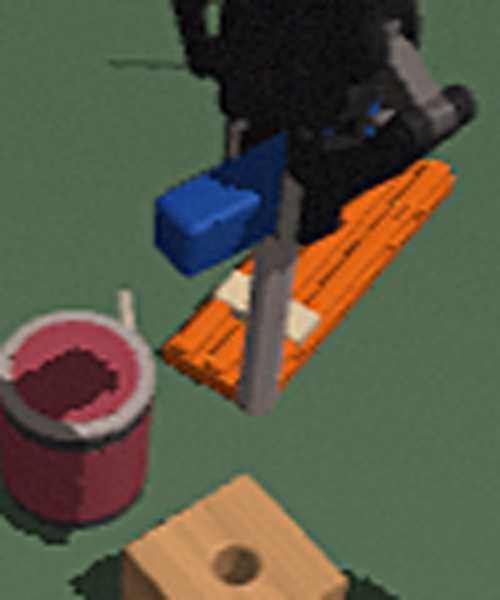

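View pics/c6.png

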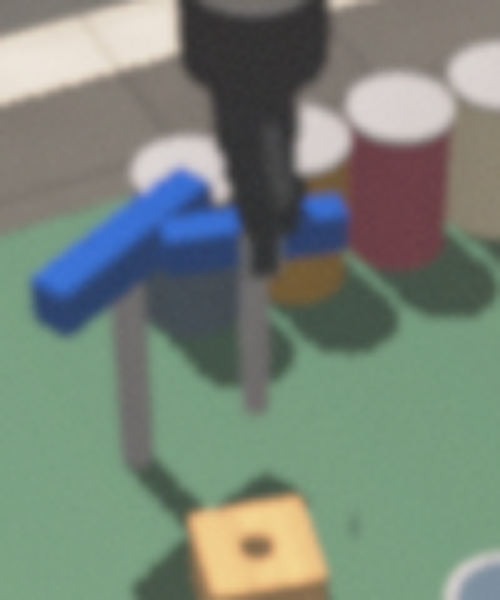

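View pics/wrist3.png

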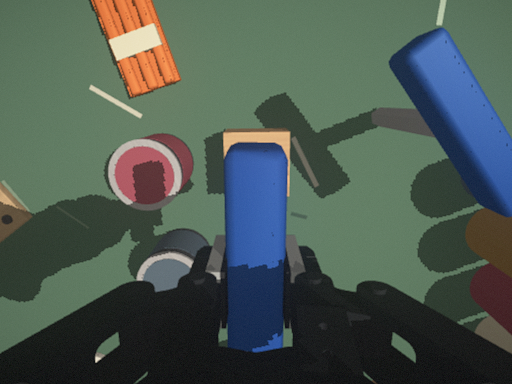

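The key hangs straight in the fingers: tip at scene (303,217.5) and side (239,136.3), within about 1 px of the prediction. Next I'll refine the tip in the tool frame and look at the jig up close.

Run:
```python
from h import *
s=arm.state();T=s["ee_rot"];p=s["ee_pos"]
x,r=tri([(load("scene3"),302+(257.5/5)-50.5,217-80+(404.5)/5-.5),(load("side3"),188+(256.5)/5-.5,55+(407.5)/5-.5)])
print(x,r,"tip in tool mm",(T.T@(x-p)*1e3).round(2))
# viewpoint: camera sits tool -y 67mm, 142 behind. Move so that the wrist camera sees the screw
yaw=3.5417; xj=np.array([np.cos(yaw),np.sin(yaw),0]);yj=np.array([-np.sin(yaw),np.cos(yaw),0]);z=np.array([0,0,1.])
ax=-.5*xj+np.sqrt(.75)*z; mouth=np.array([.4948,-.0794,.078])
# zero-angle x guess: xs perpendicular to ax
print("axis",ax)
np.savez("jig.npz",xj=xj,yj=yj,ax=ax,mouth=mouth)
print("rel tool yaw now",np.degrees(np.arctan2(T[1,0],T[0,0])),"jig y deg",np.degrees(np.arctan2(yj[1],yj[0])))
```

```text
[0.47558234 0.34282726 0.16922571] [np.float64(0.0005672190244511541), np.float64(0.0005672190244512292)] tip in tool mm [  0.23  -1.03 108.09]
axis [0.46050959 0.19475861 0.8660254 ]
rel tool yaw now 76.68342468550718 jig y deg -67.07553769851634
```

Run:
```python
from h import *
J=np.load("jig.npz");xj,yj,ax=J["xj"],J["yj"],J["ax"];S=load("scene0")
e1=xj*np.sqrt(.75)+np.array([0,0,.5]);m=J["mouth"]
im=S["im"].astype(int)[130:190,150:205]
mk=((im[:,:,0]-im[:,:,1])>60)&((im[:,:,0]-im[:,:,2])>60)
k,l,st,ce=cv2.connectedComponentsWithStats(mk.astype(np.uint8))
for i in range(1,k):
  u,v=ce[i]+[150,130]
  if st[i,4]>30: continue
  for off in (0,.003):
    c,r=ray(S,u,v);P=c+r*(((m+off*ax)-c)@ax/(r@ax))-m
    print(st[i,4],(u,v),off,np.hypot(P@e1,P@e2) if 0 else (P@e1,P@yj),np.degrees(np.arctan2(P@yj,P@e1)))
crop("scene0",150,135,195,175,16,"c7")
```

```text
3 (np.float64(187.0), np.float64(130.0)) 0 (np.float64(0.08574198452817841), np.float64(-0.019375306209387044)) -12.73339216405298
3 (np.float64(187.0), np.float64(130.0)) 0.003 (np.float64(0.0848400649377393), np.float64(-0.020906579242225692)) -13.843213287595574
3 (np.float64(191.0), np.float64(131.0)) 0 (np.float64(0.08554506508833631), np.float64(-0.03142876379377142)) -20.173041075909623
3 (np.float64(191.0), np.float64(131.0)) 0.003 (np.float64(0.08464381629902072), np.float64(-0.032918977026238284)) -21.251644626641852
20 (np.float64(198.9), np.float64(131.25)) 0 (np.float64(0.08981836102021026), np.float64(-0.05340868442926412)) -30.736982823461645
20 (np.float64(198.9), np.float64(131.25)) 0.003 (np.float64(0.0889025553556857), np.float64(-0.05482402361441596)) -31.66111582697292
2 (np.float64(203.5), np.float64(134.0)) 0 (np.float64(0.08527302979772569), np.float64(-0.06853725276754297)) -38.79019477264088
2 (np.float64(203.5), np.float64(134.0)) 0.003 (np.float64(0.0843727076897916), np.float64(-0.06990105686481385)) -39.641051035109896
2 (np.float64(172.0), np.float64(153.5)) 0 (np.float64(0.012918896285010827), np.float64(-0.0007002985441031269)) -3.102813006761978
2 (np.float64(172.0), np.float64(153.5)) 0.003 (np.float64(0.012265046714712648), np.float64(-0.002295187521272419)) -10.599306823422987
3 (np.float64(177.33333333333334), np.float64(155.33333333333334)) 0 (np.float64(0.01161609400373538), np.float64(-0.017180428069293506)) -55.936443736218706
3 (np.float64(177.33333333333334), np.float64(155.33333333333334)) 0.003 (np.float64(0.010966682396670459), np.float64(-0.01871917789936176)) -59.63597668477282
```

View pics/c7.png

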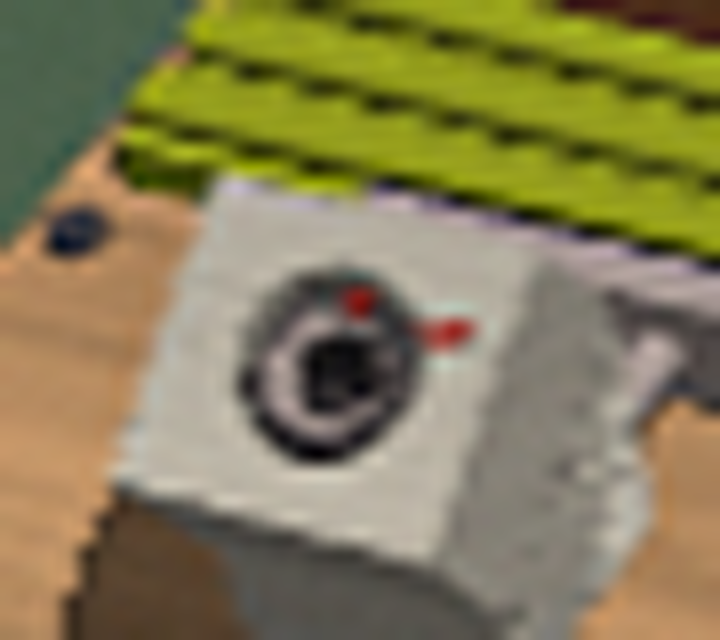

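Screw mark at scene (172,153.5) and block mark at (177,155.3). The screw angle is roughly 0.1 rad, and the block mark is at −60° from the jig's x, as the 1.1 rad stop implies. Next I'll move to a viewing pose with the wrist tilted along the screw axis.

```bash
cat > go.py <<'E'
from h import *
from scipy.spatial.transform import Rotation as Ro
TIP=np.array([0.,-.0012,.1085])
J=np.load("jig.npz");xj,yj,ax,m=J["xj"],J["yj"],J["ax"],J["mouth"]
e1=np.cross(yj,ax)
def target(phi,h,off=(0,0),tip=TIP):
    """tool y at phi deg from e1 about ax; tip h above mouth along ax; off in tool x,y"""
    a=np.radians(phi);ty=np.cos(a)*e1+np.sin(a)*yj;tz=-ax;tx=np.cross(ty,tz)
    T=np.c_[tx,ty,tz]; tipw=m+h*ax+tx*off[0]+ty*off[1]
    return T,tipw-T@tip
def units(T,p,s=None):
    s=s or arm.state();T0=s["ee_rot"];u,_,v=np.linalg.svd(T0);T0=u@v
    return np.r_[T0.T@(p-s["ee_pos"])/.05,Ro.from_matrix(T0.T@T).as_rotvec()*18/np.pi].round(3)
E
python3 - <<'E'
from go import *
T,p=target(115,.06,(0,.06));print(p,T.round(3).tolist());print(units(T,p))
E
```

```text
[ 0.61463083 -0.08894363  0.21099316] [[0.558, 0.69, -0.461], [0.695, -0.692, -0.195], [-0.453, -0.211, -0.866]]
[-7.761  4.673  1.343  1.92  -2.325  2.808]
```

Emit:
apply_moves:
  steps: [15, -1, 0.6, -0.3, 0, 0, 0, 15, -2, 1.2, -0.5, 0.2, -0.2, 0.3, 15, -3, 1.8, -0.5, 0.5, -0.6, 0.7, 15, -4, 2.4, -0.5, 0.8, -1.0, 1.2, 15, -5, 3.0, -0.4, 1.1, -1.4, 1.6, 15, -5.9, 3.6, -0.2, 1.4, -1.7, 2.0, 15, -6.7, 4.0, 0.2, 1.7, -2.0, 2.5, 15, -7.3, 4.4, 0.8, 1.92, -2.3, 2.8, 15, -7.76, 4.67, 1.3, 1.92, -2.33, 2.8, 15, -7.76, 4.67, 1.34, 1.92, -2.33, 2.8]

```text
t: 4.78
ee_pos: [0.6132, -0.0913, 0.2073]
ee_rot: [[0.557, 0.687, -0.467], [0.693, -0.694, -0.196], [-0.458, -0.215, -0.863]]
force: [-0.6, 0.5, -1.8]
finger_gap: 0.0204
```

Run:
```python
from go import *
d=snap("wrist","w4");s=arm.state();print(s["t"],s["ee_pos"],s["q"].round(2),s["force"].round(1));T,p=target(115,.06,(0,.06));print(units(T,p))
u,v=proj(d,m).astype(int);print(u,v);v=max(v,50);crop("w4",u-60,v-50,u+60,v+50,6,"c8")
```

```text
4.825 [ 0.61364327 -0.089524    0.20866175] [-0.18  0.82  0.33  1.19  0.01  1.63  0.93] [ 0.4  1.  -2.2]
[-0.002 -0.004 -0.052 -0.017  0.02   0.002]
256 106
```

View pics/w4.png

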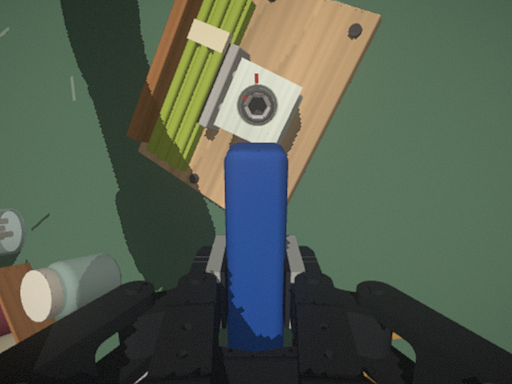

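View pics/c8.png

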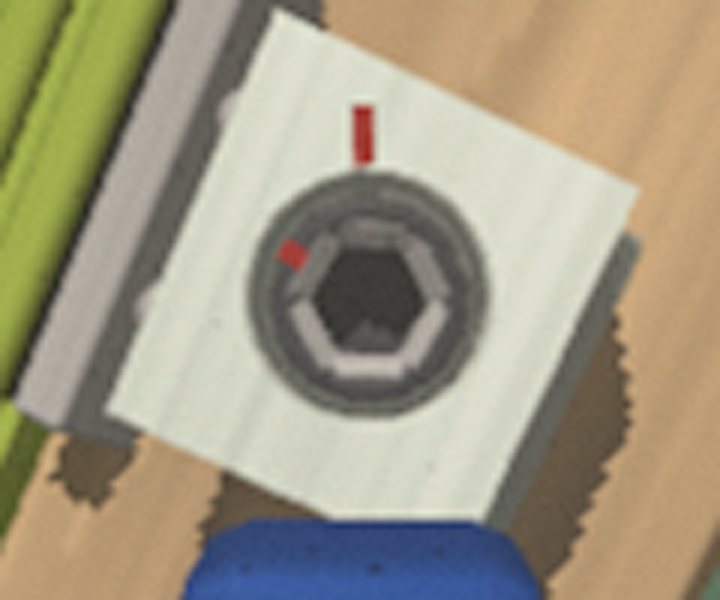

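The wrist view shows the screw clearly: hex centre at (257.1,105.1), screw mark at (244.4,97.9), block mark at (256.2,77.6). The hexagon's flats face up and down the image, so they already nearly line up with the tool's y.

Run:
```python
from go import *
d=load("w4");g=lambda x,y:(196+(x+.5)/6-.5,56+(y+.5)/6-.5)
print(proj(d,m))
def on(u,v,off,m=m):
    c,r=ray(d,u,v);return c+r*((m+off*ax-c)@ax/(r@ax))
c=on(*g(369,297),0);c3=on(*g(369,294),.003)-.003*ax
print("hex c",c,"recess",c3,"in jig e1,yj mm",[( (q-m)@e1*1e3,(q-m)@yj*1e3) for q in (c,c3)])
for n,q,o in (("mark",(293,254),0),("block",(363,135),.003),("hexTL",(333,233),0),("hexTR",(411,233),0),("hexL",(292,297),0),("hexR",(446,297),0),("hexBL",(320,376),0),("hexBR",(418,376),0)):
    P=on(*g(*q),o)-o*ax-c;print(n,np.linalg.norm(P)*1e3,np.degrees(np.arctan2(P@yj,P@e1)))
```

```text
[256.9822609  106.55104037]
hex c [ 0.49400311 -0.07849188  0.07821952] recess [ 0.49370526 -0.07819196  0.07831045] in jig e1,yj mm [(np.float64(0.4390422027271809), np.float64(-1.146799829388112)), (np.float64(0.620906881966083), np.float64(-1.5390515761427495))]
mark 12.387822904164402 -3.748775737280598
block 21.900400548332218 -62.79356482855272
hexTL 10.215246766632346 -34.8346172253551
hexTR 10.65409688137552 -99.14984180395277
hexL 11.058935860716806 24.933553445585066
hexR 11.054053157304983 -155.06644655441477
hexBL 13.157515355229293 82.33743350400718
hexBR 13.171754540705436 147.65172884040777
```

```bash
python3 - <<'E'
from go import *
m2=m+.0003*e1-.0008*yj; np.savez("jig.npz",xj=xj,yj=yj,ax=ax,mouth=m2)
E
python3 - <<'E'
from go import *
T,p=target(115,.015);print(units(T,p))
E
```

```text
[ 0.003 -1.219  0.852 -0.017  0.02   0.002]
```

Emit:
apply_moves:
  steps: [15, 0, -0.6, 0, 0, 0, 0, 15, 0, -1.22, 0.2, 0, 0, 0, 15, 0, -1.22, 0.6, 0, 0, 0, 15, 0, -1.22, 0.85, 0, 0, 0, 15, 0, -1.22, 0.85, 0, 0, 0]

```text
t: 5.45
ee_pos: [0.5515, -0.0553, 0.1849]
ee_rot: [[0.556, 0.689, -0.465], [0.695, -0.692, -0.195], [-0.456, -0.215, -0.863]]
force: [0.3, -0.1, -1.9]
finger_gap: 0.0209
```

Run:
```python
from go import *
for n in ["scene","side"]: snap(n,n+"5")
T,p=target(115,.015);s=arm.state();print(s["t"],s["force"].round(1),units(T,p))
tip=s["ee_pos"]+s["ee_rot"]@TIP
for n in ("scene5","side5"): 
  d=load(n);print(proj(d,tip),proj(d,m));u,v=proj(d,m).astype(int);crop(n,u-30,v-30,u+30,v+20,12,"z"+n)
```

```text
5.55 [-0.  -0.3 -1.4] [-0.001 -0.003  0.014 -0.014  0.017  0.002]
[168.09289029 155.93714232] [170.48383365 157.89273101]
[321.33336004 259.50470277] [318.9161998  264.40668319]
```

View pics/zscene5.png

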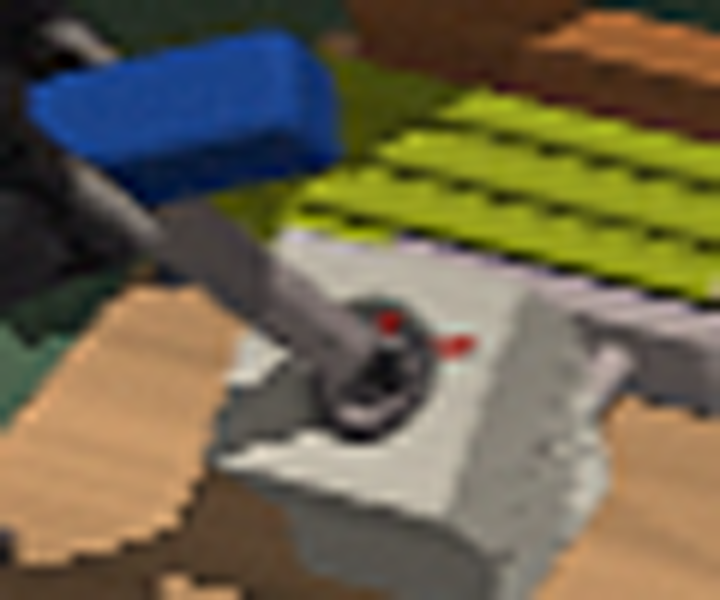

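View pics/zside5.png

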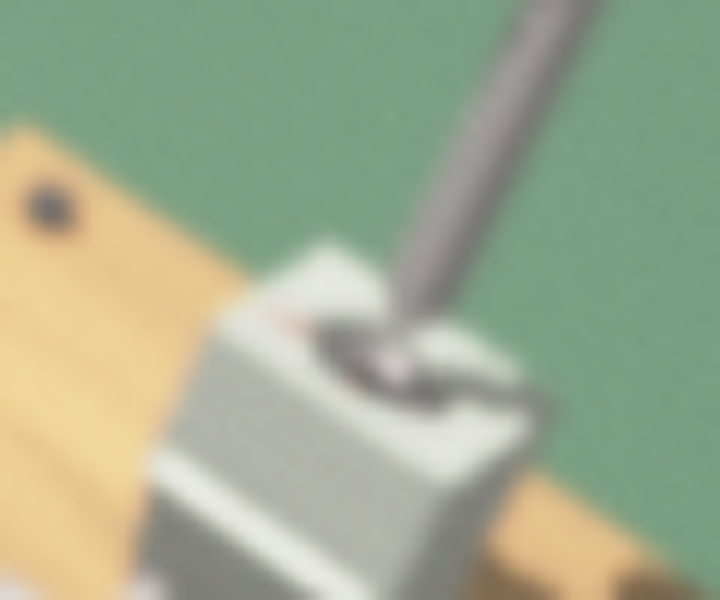

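The tip points into the recess in both views: scene tip (170,157) above socket (171.5,158); side tip (322,260) above socket (320,264). Now I'll insert in small steps, watching the force.

Emit:
apply_moves:
  steps: [15, 0, 0, 0.15, 0, 0, 0, 15, 0, 0, 0.3, 0, 0, 0, 15, 0, 0, 0.4, 0, 0, 0, 15, 0, 0, 0.4, 0, 0, 0]

```text
t: 6.05
ee_pos: [0.5428, -0.0595, 0.1678]
ee_rot: [[0.556, 0.689, -0.465], [0.694, -0.693, -0.195], [-0.456, -0.214, -0.864]]
force: [0.3, -0.4, -1.3]
finger_gap: 0.0205
```

Run:
```python
from go import *
s=arm.state();T=s["ee_rot"];print("tool force",T.T@s["force"],"moment",T.T@s["moment"]);Tt,p=target(115,-.02);print(units(Tt,p))
```

```text
tool force [0.49548379 0.72032308 1.07937012] moment [-0.33692733  0.68484616  0.00138509]
[ 0.004  0.001  0.305 -0.018  0.02   0.001]
```

Emit:
apply_moves:
  steps: [15, 0, 0, 0.1, 0, 0, 0, 15, 0, 0, 0.2, 0, 0, 0, 15, 0, 0, 0.28, 0, 0, 0, 15, 0, 0, 0.28, 0, 0, 0]

```text
t: 6.55
ee_pos: [0.5361, -0.0623, 0.1555]
ee_rot: [[0.556, 0.689, -0.465], [0.694, -0.693, -0.195], [-0.456, -0.214, -0.864]]
force: [0.5, -0.4, -1.7]
finger_gap: 0.0206
```

Run:
```python
from go import *
s=arm.state();T=s["ee_rot"];print("tool force",T.T@s["force"],"moment",T.T@s["moment"]);Tt,p=target(115,-.02);print(units(Tt,p),s["finger_gap"])
```

```text
tool force [0.76390107 0.91869496 1.28763712] moment [-0.56061415  0.68180896  0.0911054 ]
[ 0.005  0.     0.02  -0.019  0.021  0.001] 0.020589205918482532
```

Still no floor contact, so I'll press on in 1 mm steps.

Emit:
apply_moves:
  steps: [15, 0, 0, 0.03, 0, 0, 0, 15, 0, 0, 0.06, 0, 0, 0, 15, 0, 0, 0.06, 0, 0, 0]

```text
t: 6.92
ee_pos: [0.5362, -0.0626, 0.1547]
ee_rot: [[0.558, 0.69, -0.462], [0.695, -0.692, -0.195], [-0.454, -0.212, -0.865]]
force: [4.9, 2.5, 14.1]
finger_gap: 0.0207
```

Run:
```python
from go import *
s=arm.state();T=s["ee_rot"];print("tool force",T.T@s["force"],"moment",T.T@s["moment"]);Tt,p=target(115,-.02);print(units(Tt,p),s["finger_gap"])
for n in ["scene","side"]:
  d=snap(n,n+"6");u,v=proj(d,m).astype(int);crop(n+"6",u-35,v-35,u+35,v+20,10,"z"+n)
```

```text
tool force [ -1.91616573  -1.32943376 -14.94935815] moment [ 0.30222223 -0.09291085 -0.01886522]
[ 0.001 -0.008  0.006 -0.004  0.007  0.001] 0.020685074721028877
```

View pics/zscene.png

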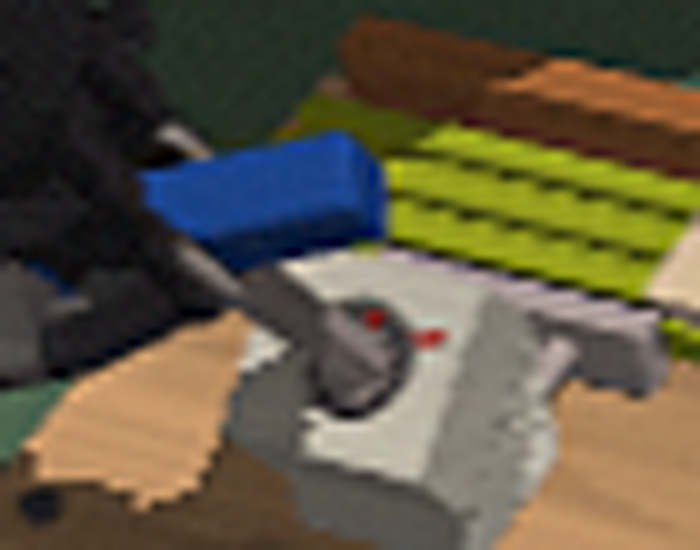

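View pics/zside.png

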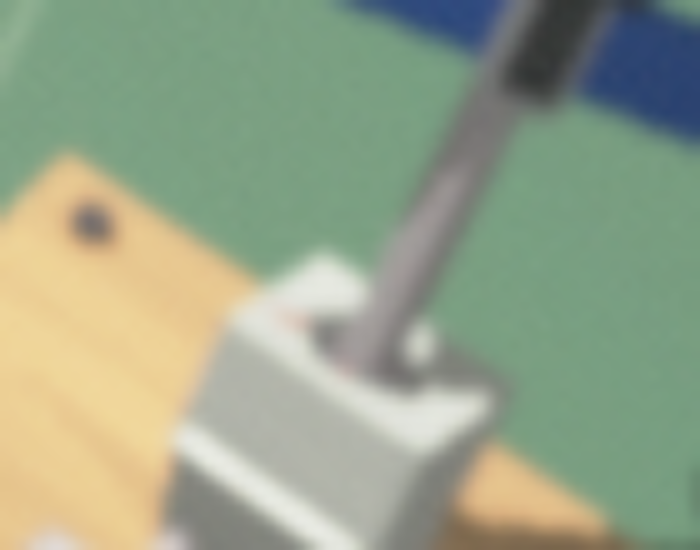

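The key is home: 15 N of axial contact at an estimated depth of 19.7 mm, with the screw mark unmoved. I'll turn it clockwise with a light press.

Emit:
apply_moves:
  steps: [15, 0, 0, 0.02, 0, 0, 0.5, 15, 0, 0, 0.03, 0, 0, 1.0, 15, -0.005, 0, 0.03, 0, 0, 1.5, 15, -0.008, -0.001, 0.03, 0, 0, 2.0, 15, -0.01, -0.002, 0.03, 0, 0, 2.5, 15, -0.012, -0.003, 0.03, 0, 0, 3.0, 15, -0.014, -0.004, 0.03, 0, 0, 3.5, 15, -0.014, -0.004, 0.03, 0, 0, 3.5]

```text
t: 8.02
ee_pos: [0.5356, -0.0629, 0.1552]
ee_rot: [[0.853, 0.245, -0.46], [0.172, -0.966, -0.195], [-0.492, 0.088, -0.866]]
force: [2.1, 2.1, 11.6]
finger_gap: 0.0209
```

Run:
```python
from go import *
s=arm.state();T=s["ee_rot"];print("tool force",T.T@s["force"],"moment",T.T@s["moment"],s["q"].round(2))
tip=s["ee_pos"]+T@TIP;print("tip depth",(tip-m)@ax*1e3,"lat",(tip-m)@e1*1e3,(tip-m)@yj*1e3,"phi",np.degrees(np.arctan2(T[:,1]@yj,T[:,1]@e1)),s["finger_gap"], "axis err",np.degrees(np.arccos(-T[:,2]@ax)))
```

```text
tool force [ -3.57588009  -0.48806933 -11.43940434] moment [ 0.32888784 -0.47279399 -0.05807456] [-0.35  0.79  0.51  1.51 -0.1   1.39  0.38]
tip depth -19.640823062861486 lat 0.00949791050573745 0.43709441882869815 phi 79.95437117822905 0.02090074899814079 axis err 0.04338296723699839
```

Emit:
apply_moves:
  steps: [15, 0, 0, 0.02, 0, 0, 0.5, 15, -0.002, 0, 0.02, 0, 0, 1.0, 15, -0.004, -0.001, 0.02, 0, 0, 1.5, 15, -0.006, -0.002, 0.02, 0, 0, 2.0, 15, -0.007, -0.003, 0.02, 0, 0, 2.5, 15, -0.008, -0.004, 0.02, 0, 0, 3.0, 15, -0.008, -0.005, 0.02, 0, 0, 3.2, 15, -0.008, -0.005, 0.02, 0, 0, 3.2]

```text
t: 9.02
ee_pos: [0.5349, -0.0625, 0.1555]
ee_rot: [[0.854, -0.245, -0.46], [-0.366, -0.91, -0.195], [-0.371, 0.335, -0.866]]
force: [0.6, 2.2, 8.1]
finger_gap: 0.0208
```

```bash
cat > chk.py <<'E'
from go import *
import sys
k=sys.argv[1]
s=arm.state();T=s["ee_rot"];print(s["t"],"tool force",T.T@s["force"],"moment",T.T@s["moment"],s["q"].round(2))
tip=s["ee_pos"]+T@TIP;print("tip depth",(tip-m)@ax*1e3,"lat",(tip-m)@e1*1e3,(tip-m)@yj*1e3,"phi",np.degrees(np.arctan2(T[:,1]@yj,T[:,1]@e1)),s["finger_gap"])
for n in ["scene","side"]:
  d=snap(n,n+k);u,v=proj(d,m).astype(int);crop(n+k,u-40,v-40,u+40,v+30,9,"z"+n+k)
E
python3 chk.py 7
```

```text
9.025 tool force [-3.37223428  0.55331105 -7.74985727] moment [ 0.28249756 -0.54151811 -0.04852171] [-0.43  0.83  0.68  1.52 -0.21  1.4  -0.06]
tip depth -19.59448549771276 lat -0.11468655890940066 0.054901886862417267 phi 47.958365041824564 0.020839953548114635
```

View pics/zscene7.png

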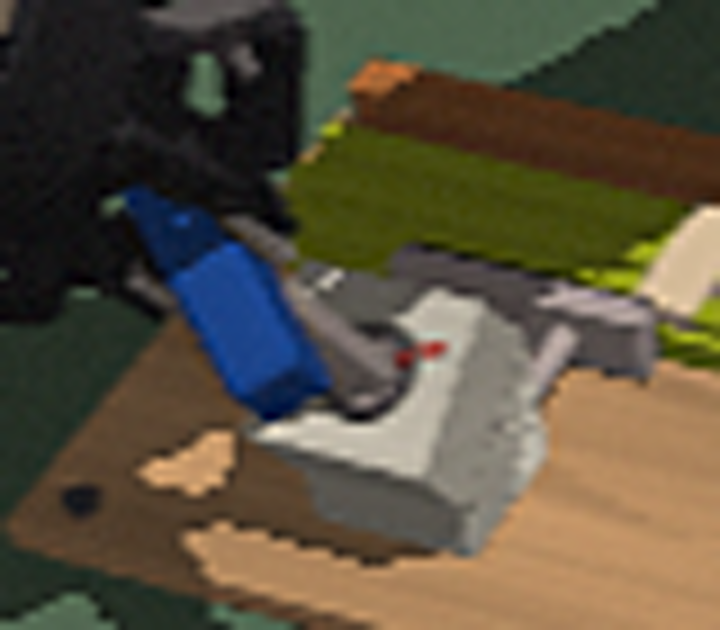

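View pics/zside7.png

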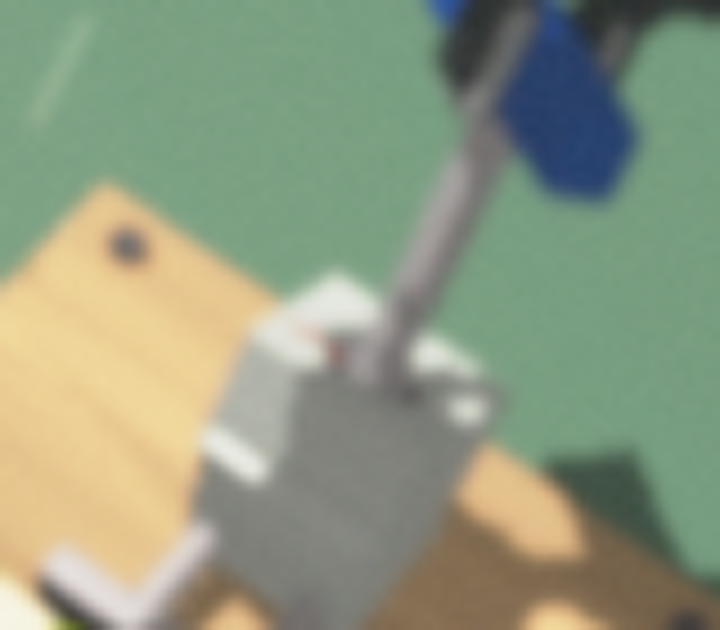

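The marks nearly meet (scene (174,154)). I'll turn until the stop pushes back.

Emit:
apply_moves:
  steps: [15, 0, 0, 0.02, 0, 0, 0.25, 15, -0.001, 0, 0.02, 0, 0, 0.5, 15, -0.001, 0, 0.02, 0, 0, 0.5]

```text
t: 9.5
ee_pos: [0.5348, -0.0624, 0.1556]
ee_rot: [[0.829, -0.318, -0.459], [-0.443, -0.875, -0.195], [-0.34, 0.366, -0.867]]
force: [1.7, 1.8, 6.2]
finger_gap: 0.0205
```

```bash
python3 chk.py 8
```

```text
9.5 tool force [-1.50872022  0.16587601 -6.46029803] moment [ 0.20498776 -0.32980208 -0.21761512] [-0.45  0.84  0.71  1.52 -0.22  1.4  -0.13]
tip depth -19.581826452481696 lat -0.12521598844188359 -0.05290224896145699 phi 42.98863935564314 0.020452598978579452
```

Emit:
apply_moves:
  steps: [15, 0, 0, 0.02, 0, 0, 0.25, 15, 0, 0, 0.02, 0, 0, 0.5, 15, 0, 0, 0.02, 0, 0, 0.5]

```text
t: 9.98
ee_pos: [0.5347, -0.0622, 0.1556]
ee_rot: [[0.799, -0.389, -0.459], [-0.517, -0.833, -0.195], [-0.306, 0.393, -0.867]]
force: [2.1, 0.2, 7.9]
finger_gap: 0.0206
```

```bash
python3 chk.py 9
```

```text
9.975 tool force [-0.84351917  2.10846896 -7.82957324] moment [ 0.12810904 -0.27503173 -0.32957753] [-0.46  0.85  0.74  1.52 -0.24  1.4  -0.2 ]
tip depth -19.576251757403426 lat -0.21794079877954925 -0.12384832944582584 phi 38.039894654542586 0.020578757326015905
```

View pics/zscene9.png

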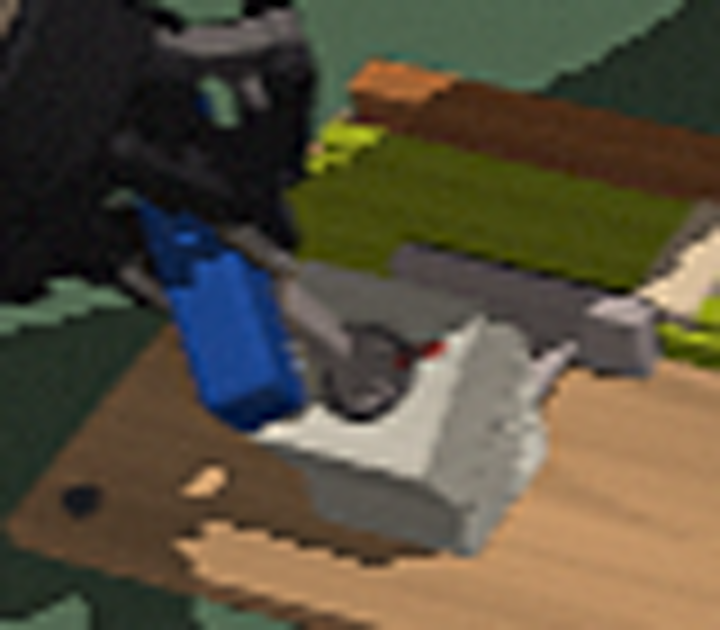

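Turning torque is up to 0.33 N m and the marks are in line, so the screw is at its stop. I'll ease back inside the play, then open and withdraw along the axis.

Emit:
apply_moves:
  steps: [15, 0, 0, 0.01, 0, 0, -0.4, 15, 0, 0, 0.01, 0, 0, -0.8, 15, 0, 0, 0.01, 0, 0, -0.8, 30, 0, 0, 0, 0, 0, -0.8, 50, 0, 0, 0, 0, 0, -0.8, 85, 0, 0, 0, 0, 0, -0.8, 85, 0, 0, 0, 0, 0, -0.8]

```text
t: 10.95
ee_pos: [0.5346, -0.0622, 0.1556]
ee_rot: [[0.846, -0.273, -0.459], [-0.396, -0.897, -0.195], [-0.358, 0.347, -0.867]]
force: [-0.1, -0.1, -0.6]
finger_gap: 0.082
```

```bash
python3 chk.py 10
```

```text
10.95 tool force [ 0.17755402 -0.09889691  0.5914859 ] moment [0.30501148 0.4273134  0.0398225 ] [-0.44  0.83  0.69  1.52 -0.21  1.4  -0.09]
tip depth -19.63748386308373 lat -0.10274026280121182 -0.2897554838545437 phi 46.06370889778234 0.08202287180188365
```

View pics/zscene10.png

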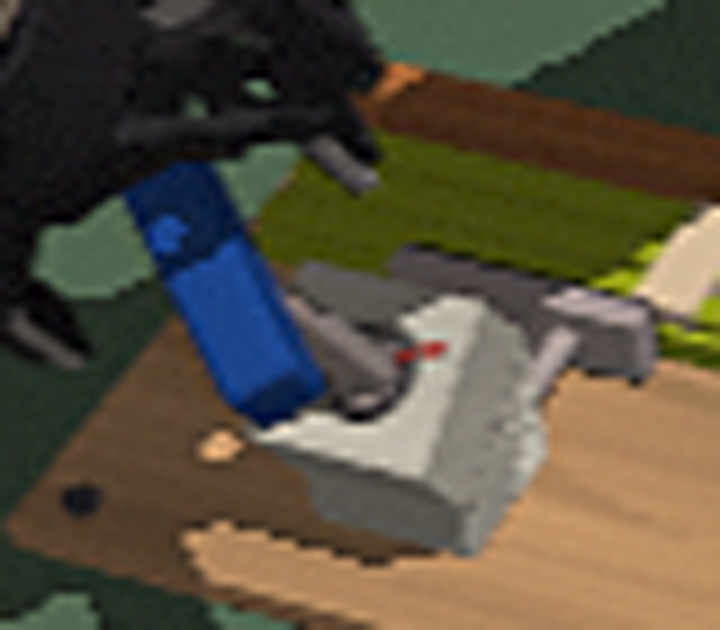

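The fingers are open and the key stays put. I'll withdraw along the tool axis.

Emit:
apply_moves:
  steps: [85, 0, 0, -0.5, 0, 0, -0.0, 85, 0, 0, -1.2, 0, 0, 0, 85, 0, 0, -2, 0, 0, 0, 85, 0, 0, -2.8, 0, 0, 0, 85, 0, 0, -2.8, 0, 0, 0]

```text
t: 11.68
ee_pos: [0.6005, -0.0349, 0.2789]
ee_rot: [[0.848, -0.274, -0.455], [-0.395, -0.898, -0.196], [-0.354, 0.346, -0.869]]
force: [-0.7, 0.4, -0.2]
finger_gap: 0.0849
```

```bash
python3 chk.py 11
python3 - <<'E'
from go import *
d=snap("wrist","w11");print(proj(d,m),proj(d,m+ax*.106), arm.state()["force"])
E
```

```text
11.675 tool force [-0.63942096 -0.2600941   0.40805094] moment [ 0.3180086   0.36825837 -0.05370167] [-0.41  0.82  0.71  1.16 -0.2   1.75 -0.12]
tip depth 122.81907245650993 lat -0.6361507766413435 0.4610583766571086 phi 46.068350442107345 0.08485114896275293
[255.23806802 163.30413775] [255.54617586 186.63727602] [-0.46236698 -0.03810938 -0.65001729]
```

View pics/scene11.png

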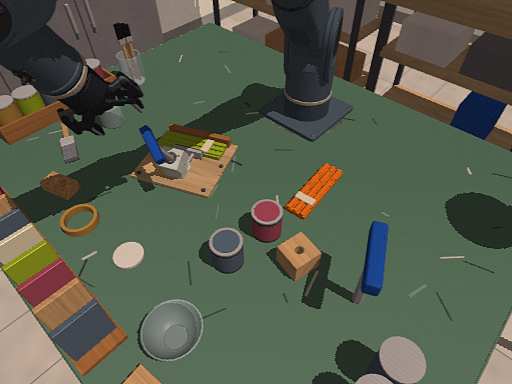

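View pics/zscene11.png

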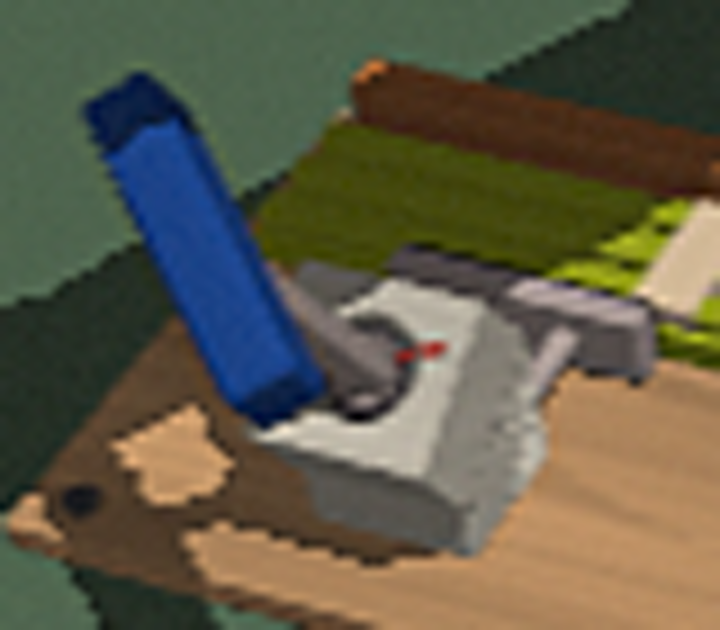

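View pics/side11.png

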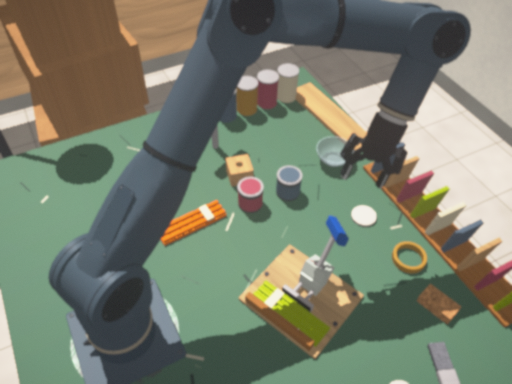

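View pics/w11.png

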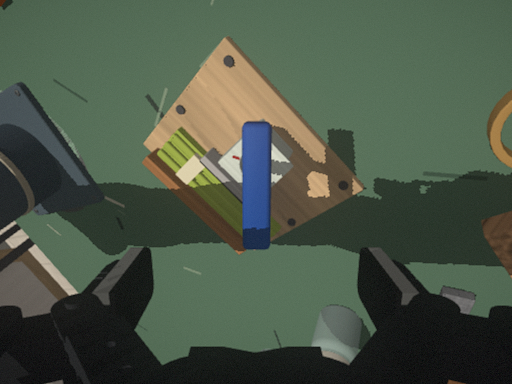

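The key stands alone on the axis: bar centre at wrist (257,185), predicted (255.5,187). The cans are unmoved at scene (266,220) and (227,250). Last check is the moulding-to-fence contact and the marks.

Run:
```python
from go import *
d=load("w11");crop("w11",140,110,300,255,4,"c12")
# can check
for f in ("scene0","scene11"):
  hsv=cv2.cvtColor(load(f)["im"],cv2.COLOR_RGB2HSV)[185:280,200:300]
  mk=cv2.inRange(hsv,(165,110,60),(179,255,255));print(f,np.argwhere(mk>0).mean(0))
```

```text
scene0 [35.90268886 66.49039693]
scene11 [36.10687023 66.51017812]
```

View pics/c12.png

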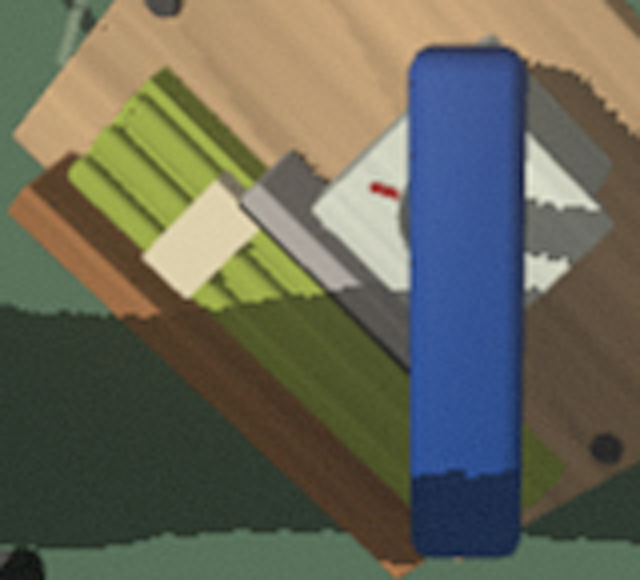

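Run:
```python
from go import *
d=load("w11");g=lambda x,y:(140+(x+.5)/4-.5,110+(y+.5)/4-.5)
o=np.array([.45338,-.09692,0])
for n,q,z in (("mould far L",(70,172),.029),("mould far mid",(200,302),.029),("mould near L",(165,72),.029),("fence top edge",(75,153),.04),("fence top edge mid",(160,315-5),.04),("plate corner 130?-120",(15,133),.012)):
    P=plane(d,*g(*q),z)-o;print(n,(P@xj*1e3).round(1),(P@yj*1e3).round(1))
```

```text
mould far L 103.2 -93.4
mould far mid 105.2 -28.9
mould near L 38.1 -90.7
fence top edge 83.0 -94.7
fence top edge mid 110.9 -37.1
plate corner 130?-120 126.8 -119.6
```

Run:
```python
from go import *
o=np.array([.45338,-.09692,0])
for f,(x0,y0,x1,y1,s) in {"w11":(140,110,260,230,6),"scene11":(130,115,245,190,7),"side11":(235,265,345,355,7)}.items():
    d=load(f);im=cv2.resize(d["im"][y0:y1,x0:x1,::-1],None,fx=s,fy=s,interpolation=cv2.INTER_CUBIC)
    for x,z,c in ((110,.031,(255,0,255)),(104,.031,(255,255,0)),(50,.031,(0,0,255)),(110,.04,(255,255,255))):
        for y in range(-100,101,20):
            u,v=(proj(d,o+xj*x/1e3+yj*y/1e3+[0,0,z])-[x0,y0]+.5)*s-.5
            cv2.circle(im,(int(u),int(v)),2,c,-1)
    cv2.imwrite(f"pics/ov_{f}.png",im)
```

```text
(no output)
```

View pics/ov_w11.png

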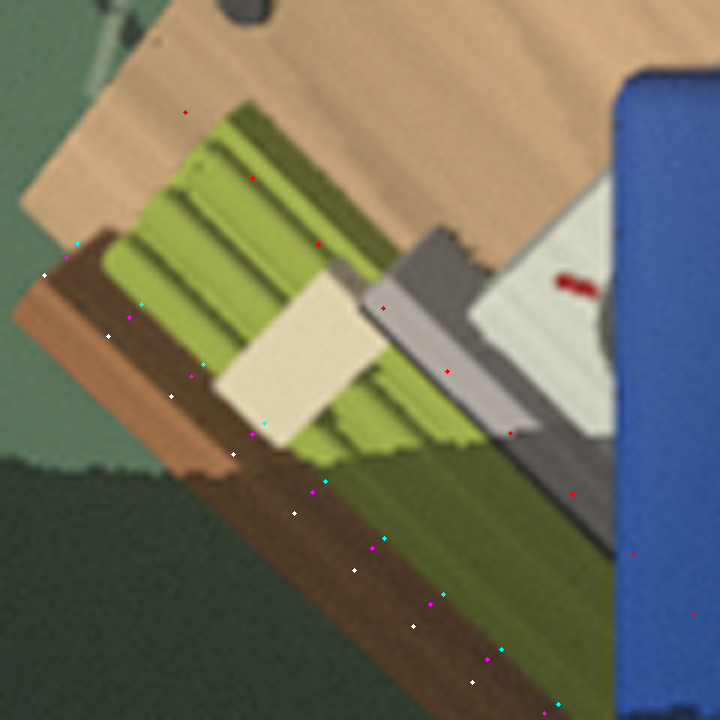

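View pics/ov_scene11.png

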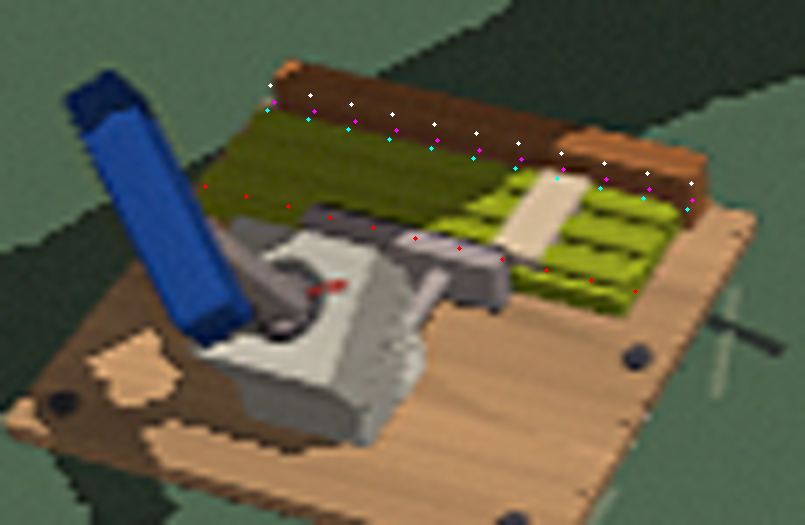

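View pics/ov_side11.png

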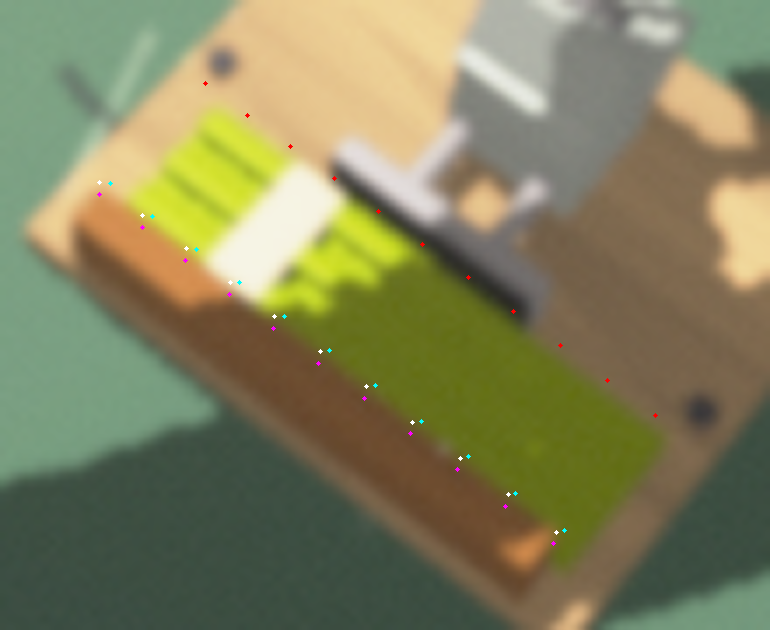

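Run:
```python
from go import *
o=np.array([.45338,-.09692,0])
for n,box in (("scene",(190,130,225,160)),("side",(255,280,290,312))):
  a=load(n+"0");b=load(n+"11");x0,y0,x1,y1=box
  for f,d in (("0",a),("11",b)):
    h=cv2.cvtColor(d["im"],cv2.COLOR_RGB2HSV)[y0:y1,x0:x1]
    mk=((h[...,1]<80)&(h[...,2]>130)&(h[...,0]<30)).astype(np.uint8)
    k,l,st,ce=cv2.connectedComponentsWithStats(mk);i=1+np.argmax(st[1:,4])
    c=ce[i]+[x0,y0];P=plane(d,*c,.031)-o;print(n,f,st[i,4],c,P@xj*1e3,P@yj*1e3)
  crop(n+"0",*box,16,"q"+n+"0");crop(n+"11",*box,16,"q"+n+"11")
ims=[cv2.imread(f"pics/q{n}{k}.png") for n in("scene","side") for k in("0","11")]
ims=[cv2.copyMakeBorder(i,0,520-i.shape[0],0,570-i.shape[1],cv2.BORDER_CONSTANT) for i in ims]
cv2.imwrite("pics/q.png",cv2.resize(np.vstack([np.hstack(ims[:2]),np.hstack(ims[2:])]),(660,600)))
```

```text
scene 0 85 [206.15294118 146.48235294] 74.84049715591712 -43.53737548706903
scene 11 104 [204.5        146.59615385] 72.79218869457567 -39.15580605730317
side 0 185 [275.2972973  296.08108108] 74.59836324744003 -43.00595498652426
side 11 188 [274.13829787 297.42021277] 79.3882667355156 -42.89720091308424
```

View pics/q.png

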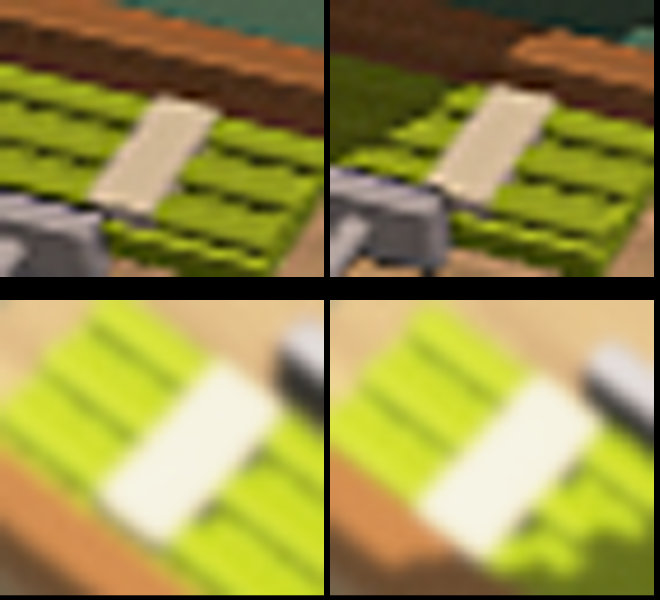

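Side view: the label on the moulding moved from jig x 74.6 mm to 79.4 mm (target 80), so it is clamped at the fence. The scene mask for that label is unreliable because it caught jaw pixels, though that crop also shows the piece closer to the fence. Handing in.

```bash
python3 -c "
from bench import arm
print(arm.state()['t']);print(arm.close_job())"
```

```text
11.825
the job is handed in; nothing more can be done
None
```

I drew the small key from its block and pushed it fully home in the leaning screw before turning. I then turned it clockwise until the stop pushed back, let go, withdrew, and handed in at about 11.8 s. No verdict was reported.

**Checks that held:**
- **Key home:** before turning, I felt the floor at 15 N with the tip about 19.7 mm deep. After release the key stands alone on the screw's axis, with its bar within 2 px of where it should be.
- **Screw at its stop:** the red marks line up, and turning torque had risen to 0.33 N m.
- **Moulding:** in the side view its label moved from jig x 74.6 mm to 79.4 mm, against a target of 80 mm.
- **Cans:** both look unmoved; the rose can's position in the image shifted by less than 1 px. I checked the slate can by eye only.

**Checks that disagreed:**
- The scene camera put the same label at 72.8 mm. I set this aside because its colour mask seems to have caught part of the jaw.
- A rough wrist-camera reading put the moulding's far edge at 103–105 mm instead of 110 mm. I set this aside too, because that edge is rounded and I had assumed a height for it.

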